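# Meter a fresh carving blank on the drying shelf

## Robot

A 6-joint arm with a two-finger parallel gripper is mounted at the origin on the work surface. World frame = base frame: x ahead of the robot, y to its left, z up, the work surface at z = 0. Lengths are in m, angles in rad, forces in N, time in s.
With the tool pointing down it reaches from about 0.425 to 0.925 m from the base axis. Payload 12.5 kg.
Tool frame: the origin (TCP) lies between the finger pads; the fingertips stand 11 mm ahead of it and the grasp point (between the pads) lies 8 mm behind it; z points along the fingers, y is the direction in which the jaws open and shut (so a half turn about z gives the same grasp; the last joint's range is limited). The gripper opens to 85 mm and grips with 20 to 120 N. Pads are 22 mm wide; open, the fingers measure 114 mm over their backs; the gripper's body (76 mm by 85 mm) begins 54 mm behind the grasp point. The pads swing forward as they close: fully open they stand 13 mm farther back than shut.
Start: joints at [-0.106, 0.491, 1.559, -0, 1.092, -0.106], TCP at [0.625, 0, 0.242] pointing down, gripper open.
Joint ranges: [-3.1, 3.1], [-0.84, 2.19], [0.05, 2.79], [-1.13, 4.28], [0.06, 2.93], [-2.69, 2.69]. Speed limits (rad/s): [2.22, 2.22, 2.79, 3.14, 3.14, 3.14].

## Interface

Orientations are given as [roll, pitch, yaw] about the fixed x, y, z axes, in that order (R = Rz(yaw) Ry(pitch) Rx(roll)).
In Python, from bench import env, grab_frame gives the robot as it stands. The module is installed in compiled form; this text tells all that it offers.
- The arm moves only by the tool apply_moves, never from a script. Its argument "commands" is a list of rows, each a list of 7 numbers: the shift along the tool's x, y, z in m, then the turn, a rotation vector about the tool's x, y, z in degrees, then the closure, from 0 (fully open) to 1 (shut). A call has 1 to 5 rows; each row shifts and turns the pose as measured when the row begins, along the tool's axes as they then stand; what a row does not reach is not made up. A row lasts 1/8 s, in which the tool goes at most 62.5 mm and 10.7 degrees, less where a joint would pass 70% of its speed; a pose out of reach is approached as far as the arm can. A call with a gripper value outside its range is refused whole. The fingers move at their own pace and stop on an object; "grip_force" is the grip in N (left out, the last holds). Time passes only in rows, so rows that do not move let the fingers close. It gives the time, the measured TCP pose, the force and the opening at its end, in the units of the state.
- env.sense(): the state, without advancing time (a new reading comes with each control period).
- grab_frame(name): name is "scene" or "side" or "wrist"; returns a dict with "pixels" (400x640x3 uint8, red, green, blue), "K" (3x3 intrinsics, pixels), "rvec" (rotation vector, rad) and "tvec" (3), from world to camera coordinates, as OpenCV has them. Camera axes: x right, y down, z forward; pixel columns grow to the right and rows downward; lengths in m; the calibration is good to about 2 mm. A picture is of the moment at which its call begins. There is no depth.
- env.hand_in(): hands the job in, once; it reports no verdict.
The state is a dict: "clock": time; "joint_pos": joint angles; "dq": joint speeds; "effort": joint torques, N m; "tcp_pos": TCP position; "tool_rot": TCP orientation; "wrist_force": force on the tool from outside, world axes, zero at the start; "ft_torque": the same for the moment, N m; "finger_gap": finger opening in m.
Only numpy, scipy, OpenCV 4.12 (cv2) and the standard library are available. Lean on these libraries where they do the work, as an engineer would, in place of code of your own. Each camera call takes 0.05 s, during which the arm holds its last target. There are 200 camera calls.

## Task

Lay the wooden blank that lies alone on the bench, pencil cross up, in the free place of the row on the drying shelf, square with its neighbours and evenly spaced, and let go of it. Then take the moisture meter out of its cradle and take a reading: both pins on the blank with the middle of the cross midway between them, the pins in line with the grain, the meter upright, pressed on lightly, with about 10 N (never 40). Finish while still holding the meter pressed there, and leave the other blanks and the glue bottle where they are.

Things in the scene. Friction and masses are not known exactly. Their poses are not given: they have to be found in the camera images.
- blank: Wooden carving blank lying alone on the bench: a square bar 150 mm long (its x axis, also the grain), 42 mm wide (y) and 42 mm tall (z), 0.15 to 0.29 kg, with pale wax-sealed ends and a pencilled diagonal cross on its upper face. Origin: centre of its underside.
- cross (a point): The middle of the pencil cross, on the blank's upper face, 20 mm from the blank's middle towards its +x end and 42 mm above its underside; its axes are the blank's.
- shelf: Fixed low grey steel shelf, 240 (x) by 340 mm (y), board top 90 mm above the bench. Two wooden battens, 18 mm wide and tall, run along y at x = -50 and +50 mm. Blanks lie across both, length along the shelf's x, in a row along y: four places at y = -108, -36, 36, 108 mm (30 mm clear between blanks), three taken. Origin: below its middle, at bench height.
- free_place (a point): The middle of the free place in the row, on top of the battens (108 mm above the bench): where the centre of the blank's underside belongs. Its x axis is the shelf's.
- cradle: The meter's cradle, fixed: black plastic base 64 by 80 mm with a pocket, inside 30 by 52 mm, walls up to 50 mm above the bench. Two ledges 20 mm above the bench carry the meter, its pins hanging free between them; lifted straight up 45 mm it is clear. Origin: centre of the underside, on the bench; axes as those of the meter standing in it.
- meter: Moisture meter, about 0.16 kg, upright in the cradle, pins down. Origin: midway between the pin tips (10 mm above the bench in the cradle); z up the body, y along the line of the pins, display on -x. Pins 3 mm thick, 24 mm apart, 10 mm long; 10 N sinks them about 0.5 mm into the wood. Black nose above, then the grey case: 26 mm thick (x), 48 wide (y), from z = 24 to 124 mm.
- pin_a: The pin on the meter's -y side; origin at its tip, z up along the meter.
- pin_b: The pin on the meter's +y side; origin at its tip, z up along the meter.
- dry_1: A blank already on the shelf, same size and make, without a cross; loose, to be left alone. Origin: centre of its underside, x along its length.
- dry_2: Another blank already on the shelf, as dry_1.
- dry_3: Another blank already on the shelf, as dry_1.
- glue: A white glue bottle 56 mm across and 150 mm tall standing on the bench, to be left alone. Origin: centre of its underside.

How it is judged:
By the outcome, as a careful person would: the job done as asked, in the order asked, and still so for the second after the job is handed in, while the arm keeps its last pose, push and grip.
It also fails if it takes over 62 s, if anything falls off the work surface, if the arm or the gripper's body presses on something with over 40 N, if the wrist force passes 120 N, or if a joint passes its speed limit or range.

## Working session

There is one attempt and no reset: what is moved stays moved. The work goes in short steps, Python scripts to look and compute and a tool call to move; the robot and the scene stay as the last step left them, time stands still between calls to the robot, and variables do not carry over. Pictures are saved under pics/ and viewed, about 8 in all and at most 12, crops included, and the job is handed in when it is done.

Besides the shell and the picture viewer there is one more tool, called after "Request:" as a command line: name --pt "numbers of a row" for each row, then --argument value for the rest. apply_moves: Moves the arm, as the interface text tells. Its arguments: {"type":"object","properties":{"commands":{"type":"array","items":{"type":"array","items":{"type":"number"}}},"grip_force":{"type":"number"}},"required":["commands"]}

```bash
mkdir -p pics; cat > h.py <<'E'
import numpy as np, cv2
from bench import env, grab_frame
from scipy.spatial.transform import Rotation as R
def snap(name,fn,crop=None,scale=1):
    f=grab_frame(name); np.savez('pics/'+fn+'.npz',**f)
    p=f['pixels'][:,:,::-1]
    if crop: p=p[crop[1]:crop[3],crop[0]:crop[2]]
    p=cv2.resize(p,None,fx=scale,fy=scale,interpolation=cv2.INTER_CUBIC)
    cv2.imwrite('pics/'+fn+'.png',p); return f
def crop(fn,out,c,scale):
    p=np.load('pics/'+fn+'.npz')['pixels'][:,:,::-1][c[1]:c[3],c[0]:c[2]]
    cv2.imwrite('pics/'+out+'.png',cv2.resize(p,None,fx=scale,fy=scale,interpolation=cv2.INTER_CUBIC))
def ray(f,px,z):
    Rm=cv2.Rodrigues(f['rvec'])[0]; t=f['tvec'].ravel(); c=-Rm.T@t
    d=Rm.T@np.linalg.inv(f['K'])@np.array([px[0],px[1],1.]); return c+d*(z-c[2])/d[2]
def proj(f,P):
    return cv2.projectPoints(np.array(P,float).reshape(-1,3),f['rvec'],f['tvec'],f['K'],None)[0].reshape(-1,2)
def load(fn): return dict(np.load('pics/'+fn+'.npz'))
E
python3 - <<'E'
from h import *
a=snap('scene','s0',None,1.25);b=snap('side','d0',None,1.25)
for f in(a,b):
    Rm=cv2.Rodrigues(f['rvec'])[0];print(-Rm.T@f['tvec'].ravel(),Rm[2],f['K'][0,0])
print(env.sense())
E
```

```text
[1.15473013 0.44976815 1.07445851] [-0.47194577 -0.33894199 -0.8138707 ] 493.4133814902175
[ 0.36897846 -0.83334173  0.95143174] [ 0.20887855  0.68299896 -0.69991583] 519.4368859839582
{'clock': 0.1, 'joint_pos': array([-1.05572620e-01,  4.91475805e-01,  1.55939517e+00, -4.23326726e-07,
        1.09170397e+00, -1.05636120e-01]), 'dq': array([ 0.00155914, -0.00278882, -0.00228427, -0.000584  , -0.00025802,
        0.00121939]), 'effort': array([ 1.65888025e-03, -6.19446945e+01, -2.62024283e+01, -1.08395730e-04,
        2.98314291e-03, -4.12389943e-05]), 'tcp_pos': array([6.24807433e-01, 6.01488876e-05, 2.41798464e-01]), 'tool_rot': array([-3.14061580e+00, -1.03198740e-04,  1.57085997e+00]), 'wrist_force': array([-0.4075216 ,  0.12017563, -0.04579491]), 'ft_torque': array([ 0.00446074, -0.04114693, -0.00849015]), 'finger_gap': 0.08507455209219278}
```

View pics/s0.png

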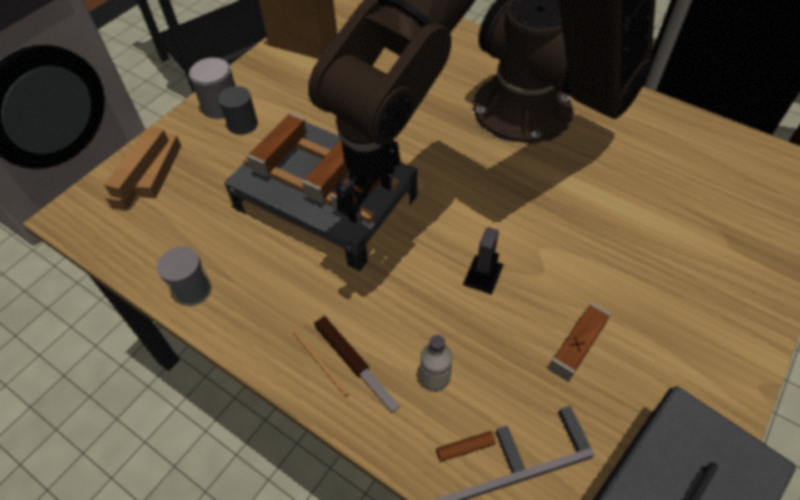

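View pics/d0.png

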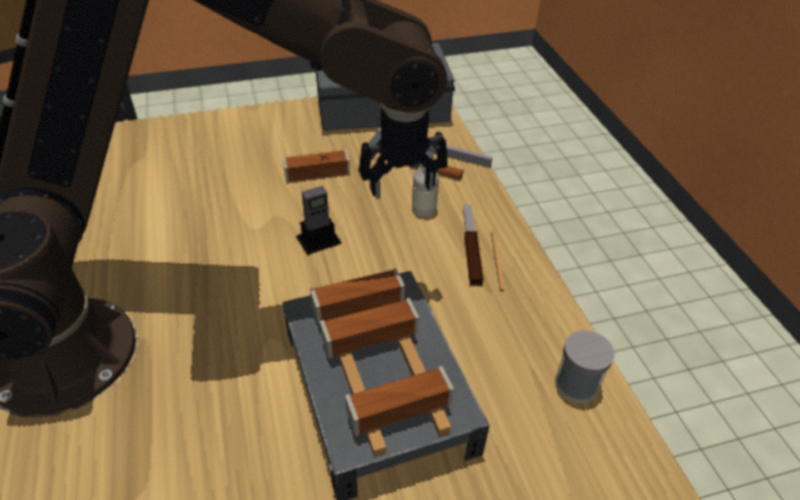

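Scene: blank at about (580,340)/1.25 with the cross nearer its front end, meter at (487,255)/1.25. Side: shelf with the free place third from the back. Enlarging crops to read corners.

```bash
python3 - <<'E'
from h import *
crop('s0','s0c',(360,175,500,310),4.4)
crop('d0','d0c',(220,205,400,400),3)
E
```

```text
(no output)
```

View pics/s0c.png

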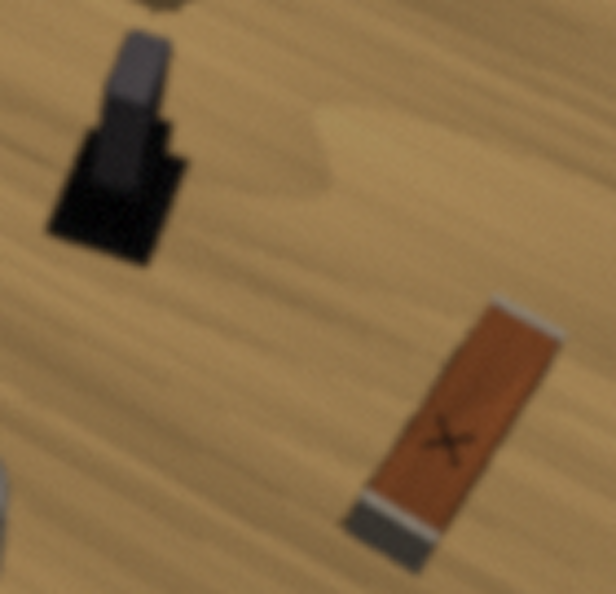

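View pics/d0c.png

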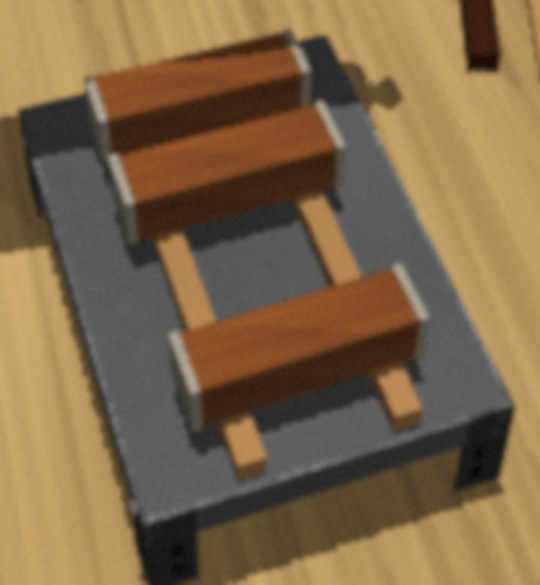

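s0c: blank top corners (492,297), (566,338), (437,541), (362,490), cross (448,441); meter top corners (133,32),(170,42),(156,106),(107,95). d0c: shelf board corners (22,115),(325,38),(512,405),(148,520); the free place is between the 2nd and 3rd blanks.

```bash
python3 - <<'E'
from h import *
def pts(f,o,s,L,z): return np.array([ray(f,((u+.5)/s-.5+o[0],(v+.5)/s-.5+o[1]),z)[:2] for u,v in L])
a=load('s0');b=load('d0')
def rect(n,P):
    r=[np.linalg.norm(P[i]-P[(i+1)%4]) for i in range(4)]
    e1=(P[1]+P[2]-P[0]-P[3])/2;e2=(P[2]+P[3]-P[0]-P[1])/2
    print(n,P.mean(0).round(4),np.round(r,4),'ang e1 %.2f e2 %.2f'%tuple(np.degrees(np.arctan2(e[1],e[0])) for e in(e1,e2)))
oa=(360,175);ob=(220,205)
rect('blank',pts(a,oa,4.4,[(492,297),(566,338),(437,541),(362,490)],.042))
print('cross',pts(a,oa,4.4,[(448,441)],.042))
rect('meter',pts(a,oa,4.4,[(133,32),(170,42),(156,106),(107,95)],.134))
print('cradle',pts(a,oa,4.4,[(48,232),(147,266),(187,160)],.006))
rect('shelf',pts(b,ob,3,[(22,115),(325,38),(512,405),(148,520)],.09))
rect('d3',pts(b,ob,3,[(172,335),(400,265),(427,316),(195,370)],.15))
rect('d2',pts(b,ob,3,[(110,155),(320,104),(345,148),(130,202)],.15))
rect('d1',pts(b,ob,3,[(88,80),(290,32),(311,72),(108,122)],.15))
E
```

```text
blank [0.5348 0.4073] [0.0438 0.1468 0.0445 0.1439] ang e1 86.28 e2 -2.60
cross [[0.55477654 0.40647884]]
meter [0.4968 0.1786] [0.0207 0.044  0.0265 0.0455] ang e1 106.49 e2 15.94
cradle [[0.54009823 0.1556223 ]
 [0.52819352 0.21462518]
 [0.45109169 0.19775645]]
shelf [ 0.5244 -0.2212] [0.2362 0.335  0.2348 0.3316] ang e1 4.09 e2 -85.98
d3 [ 0.5306 -0.3242] [0.1488 0.0401 0.1444 0.0281] ang e1 2.51 e2 -79.99
d2 [ 0.5201 -0.1845] [0.1473 0.0421 0.1474 0.0421] ang e1 2.95 e2 -83.06
d1 [ 0.5183 -0.1136] [0.148  0.0414 0.1456 0.0417] ang e1 3.55 e2 -83.15
```

```bash
cat >> h.py <<'E'
def plan(pos,yaw_deg,n=None,g=0.):
    """rows from the current pose to tool-down pose (pos,yaw)"""
    s=env.sense(); p=np.array(s['tcp_pos']); r=R.from_euler('xyz',s['tool_rot']); T=R.from_euler('xyz',[np.pi,0,np.radians(yaw_deg)])
    rv=(r.inv()*T).as_rotvec(); d=np.array(pos)-p
    n=n or int(max(np.ceil(np.linalg.norm(d)/.058),np.ceil(np.degrees(np.linalg.norm(rv))/10.2),1))
    print('n',n,'left',(d*1000).round(1),np.degrees(rv).round(2))
    for i in range(n):
        ri=r*R.from_rotvec(rv*i/n); print(list((ri.inv().apply(d)/n).round(4))+list(np.degrees(rv/n).round(2))+[g])
def st():
    s=env.sense(); print('t %.2f'%s['clock'],'p',(s['tcp_pos']*1000).round(1),'rpy',np.degrees(s['tool_rot']).round(2),'F',s['wrist_force'].round(1),'gap %.1f'%(s['finger_gap']*1000),'j6 %.2f'%s['joint_pos'][5])
E
python3 -c "
from h import *
plan((.535,.407,.2),177.4)"
```

```text
n 9 left [-89.8 406.9 -41.8] [-4.00e-02 -5.00e-02 -8.74e+01]
[np.float64(0.0452), np.float64(-0.01), np.float64(0.0047), np.float64(-0.0), np.float64(-0.01), np.float64(-9.71), 0.0]
[np.float64(0.0463), np.float64(-0.0022), np.float64(0.0047), np.float64(-0.0), np.float64(-0.01), np.float64(-9.71), 0.0]
[np.float64(0.046), np.float64(0.0056), np.float64(0.0046), np.float64(-0.0), np.float64(-0.01), np.float64(-9.71), 0.0]
[np.float64(0.0444), np.float64(0.0133), np.float64(0.0046), np.float64(-0.0), np.float64(-0.01), np.float64(-9.71), 0.0]
[np.float64(0.0415), np.float64(0.0206), np.float64(0.0046), np.float64(-0.0), np.float64(-0.01), np.float64(-9.71), 0.0]
[np.float64(0.0374), np.float64(0.0273), np.float64(0.0046), np.float64(-0.0), np.float64(-0.01), np.float64(-9.71), 0.0]
[np.float64(0.0323), np.float64(0.0332), np.float64(0.0046), np.float64(-0.0), np.float64(-0.01), np.float64(-9.71), 0.0]
[np.float64(0.0262), np.float64(0.0382), np.float64(0.0046), np.float64(-0.0), np.float64(-0.01), np.float64(-9.71), 0.0]
[np.float64(0.0194), np.float64(0.042), np.float64(0.0046), np.float64(-0.0), np.float64(-0.01), np.float64(-9.71), 0.0]
```

Request:
apply_moves --pt "0.045 -0.01 0.005 0 0 -9.7 0" --pt "0.046 -0.002 0.005 0 0 -9.7 0" --pt "0.046 0.006 0.005 0 0 -9.7 0" --pt "0.044 0.013 0.005 0 0 -9.7 0" --pt "0.042 0.021 0.005 0 0 -9.7 0"

```text
clock: 0.72
tcp_pos: [0.5727, 0.2288, 0.2146]
tool_rot: [-3.139, -0.002, 2.438]
wrist_force: [0.6, -0.6, 0.1]
finger_gap: 0.0853
```

Request:
apply_moves --pt "0.037 0.027 0.005 0 0 -9.7 0" --pt "0.032 0.033 0.005 0 0 -9.7 0" --pt "0.026 0.038 0.005 0 0 -9.7 0" --pt "0.019 0.042 0.005 0 0 -9.7 0"

```text
clock: 1.23
tcp_pos: [0.526, 0.4131, 0.1927]
tool_rot: [-3.14, -0.005, 3.138]
wrist_force: [0.2, -1.0, 0.3]
finger_gap: 0.0857
```

```bash
python3 -c "
from h import *
st();f=snap('wrist','w1',None,1.25);plan((.535,.407,.2),177.4)
Rm=cv2.Rodrigues(f['rvec'])[0];print(-Rm.T@f['tvec'].ravel(),Rm[2])"
```

```text
t 1.23 p [526.  413.1 192.7] rpy [-179.91   -0.28  179.78] F [ 0.2 -1.   0.3] gap 85.7 j6 -1.00
n 1 left [ 11.  -10.6   8.2] [-0.04 -0.34  3.03]
[np.float64(-0.0109), np.float64(-0.0107), np.float64(-0.0082), np.float64(-0.04), np.float64(-0.34), np.float64(3.03), 0.0]
[0.44417018 0.41378861 0.32508791] [ 0.32028005 -0.00138575 -0.94732189]
```

View pics/w1.png

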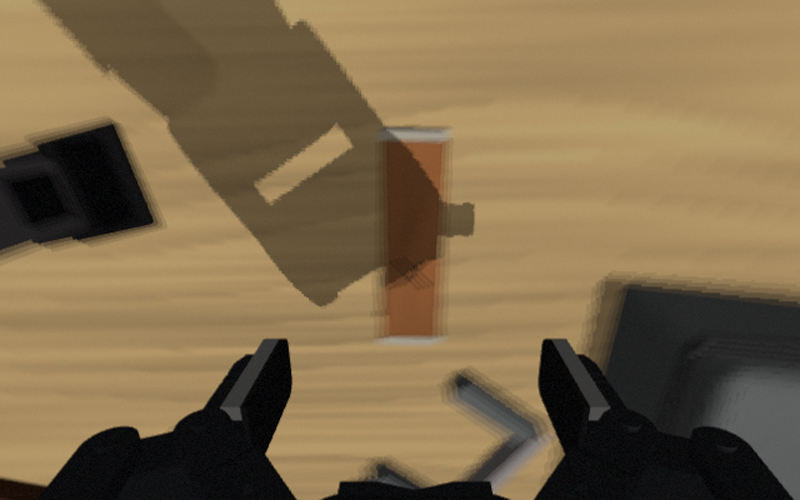

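The picture shows the blank at the middle (415,235), motion blurred. I correct, settle, and measure by colour mask.

Request:
apply_moves --pt "-0.011 -0.011 -0.008 0 -0.3 3 0" --pt "0 0 0 0 0 0 0" --pt "0 0 0 0 0 0 0"

```text
clock: 1.65
tcp_pos: [0.5353, 0.4062, 0.1993]
tool_rot: [-3.14, -0.002, 3.094]
wrist_force: [0.4, 0.4, 0.5]
finger_gap: 0.0852
```

```bash
python3 -c "
from h import *
st();f=snap('wrist','w2')
p=f['pixels'].astype(int);hsv=cv2.cvtColor(f['pixels'],cv2.COLOR_RGB2HSV)
print(hsv[150,332],hsv[250,332],hsv[330,300],p[113,335],p[105,330])
np.save('pics/x.npy',hsv)
# wood of the blank: red, saturated
m=((hsv[...,0]<13)&(hsv[...,1]>130)).astype(np.uint8); m[285:]=0
n,l,s,c=cv2.connectedComponentsWithStats(m); i=1+np.argmax(s[1:,4]); print(s[i])
ys,xs=np.nonzero(l==i)
W=np.array([ray(f,q,.042)[:2] for q in zip(xs,ys)])
print(cv2.minAreaRect((W*1000).astype(np.float32)), W.mean(0))
cv2.imwrite('pics/w2c.png',cv2.resize(f['pixels'][80:300,250:410,::-1],None,fx=2.5,fy=2.5,interpolation=2))
"
```

```text
t 1.65 p [535.3 406.2 199.3] rpy [-1.7990e+02 -9.0000e-02  1.7727e+02] F [0.4 0.4 0.5] gap 85.2 j6 -0.97
[ 13 172  74] [ 13 171 127] [ 18 111 172] [147  94  55] [138  86  50]
[309 182  40  62 585]
((564.3031005859375, 401.0074768066406), (57.323768615722656, 31.526954650878906), 10.271819114685059) [0.56299958 0.40084918]
```

View pics/w2c.png

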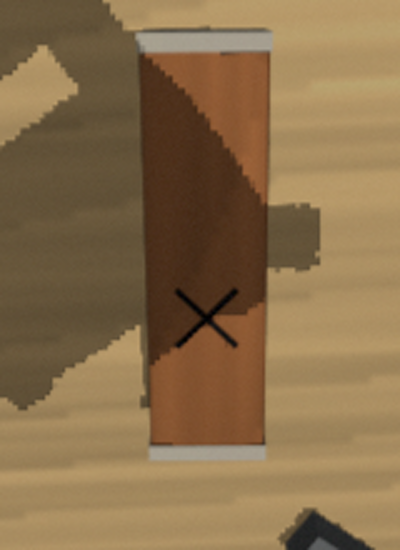

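Sharp now: top-face corners in the crop (139,32),(272,32),(266,460),(150,460); cross at (207,318).

```bash
python3 -c "
from h import *
f=load('w2')
P=np.array([ray(f,((u+.5)/2.5-.5+250,(v+.5)/2.5-.5+80),.042)[:2] for u,v in [(139,32),(272,32),(266,460),(150,460),(207,318)]])
print(P.round(4),P[:4].mean(0)); a=(P[2]+P[3]-P[0]-P[1])/2; print(np.linalg.norm(a),np.degrees(np.arctan2(a[1],a[0])),np.linalg.norm(P[0]-P[1]))
yw=np.degrees(np.arctan2(a[1],a[0]));c=P[:4].mean(0);u=a/np.linalg.norm(a);print(P[4]-.02*u)
plan((c[0],c[1],.021),180+yw,6)
"
```

```text
[[0.46   0.3892]
 [0.4619 0.4311]
 [0.6138 0.4256]
 [0.6118 0.3825]
 [0.5568 0.4062]] [0.53688391 0.40710886]
0.15199444273926324 -2.3034232923291347 0.04198913306507467
[0.53678987 0.40705377]
n 6 left [   1.5    0.9 -178.4] [-0.09 -0.08 -0.43]
[np.float64(-0.0003), np.float64(0.0002), np.float64(0.0297), np.float64(-0.02), np.float64(-0.01), np.float64(-0.07), 0.0]
[np.float64(-0.0003), np.float64(0.0002), np.float64(0.0297), np.float64(-0.02), np.float64(-0.01), np.float64(-0.07), 0.0]
[np.float64(-0.0003), np.float64(0.0002), np.float64(0.0297), np.float64(-0.02), np.float64(-0.01), np.float64(-0.07), 0.0]
[np.float64(-0.0003), np.float64(0.0002), np.float64(0.0297), np.float64(-0.02), np.float64(-0.01), np.float64(-0.07), 0.0]
[np.float64(-0.0003), np.float64(0.0002), np.float64(0.0297), np.float64(-0.02), np.float64(-0.01), np.float64(-0.07), 0.0]
[np.float64(-0.0002), np.float64(0.0002), np.float64(0.0297), np.float64(-0.02), np.float64(-0.01), np.float64(-0.07), 0.0]
```

Request:
apply_moves --pt "-0.001 0 0.045 0 0 -0.4 0" --pt "0 0.001 0.045 0 0 0 0" --pt "0 0 0.045 0 0 0 0" --pt "0 0 0.025 0 0 0 0" --pt "0 0 0.008 0 0 0 0"

```text
clock: 2.33
tcp_pos: [0.5389, 0.4045, 0.029]
tool_rot: [3.141, 0.002, 3.096]
wrist_force: [-0.2, -0.2, -0.1]
finger_gap: 0.0853
```

```bash
python3 -c "
from h import *
st();plan((.5368,.4071,.021),177.7,1)"
```

```text
t 2.33 p [538.9 404.5  29. ] rpy [1.7994e+02 1.4000e-01 1.7737e+02] F [-0.2 -0.2 -0.1] gap 85.3 j6 -0.98
n 1 left [-2.1  2.6 -8. ] [ 0.06  0.14 -0.33]
[np.float64(0.0022), np.float64(0.0025), np.float64(0.008), np.float64(0.06), np.float64(0.14), np.float64(-0.33), 0.0]
```

Request:
apply_moves --pt "0.002 0.0025 0.008 0 0 -0.3 0" --pt "0 0 0 0 0 0 0" --pt "0 0 0 0 0 0 0.4" --grip_force 50

```text
clock: 2.7
tcp_pos: [0.5379, 0.4074, 0.0227]
tool_rot: [3.139, 0.005, 3.101]
wrist_force: [1.0, -0.0, 0.1]
finger_gap: 0.0699
```

```bash
python3 -c "
from h import *
st();plan((.5368,.4071,.021),177.7,1)"
```

```text
t 2.70 p [537.9 407.4  22.7] rpy [179.86   0.27 177.66] F [ 1.  -0.   0.1] gap 69.9 j6 -0.98
n 1 left [-1.1 -0.3 -1.7] [ 0.14  0.27 -0.04]
[np.float64(0.0011), np.float64(-0.0004), np.float64(0.0017), np.float64(0.14), np.float64(0.27), np.float64(-0.04), 0.0]
```

Request:
apply_moves --pt "0.001 0 0.002 0.1 0.3 0 0.4" --pt "0 0 0 0 0 0 0.8" --pt "0 0 0 0 0 0 0.8" --pt "0 0 0 0 0 0 0.8"

```text
clock: 3.2
tcp_pos: [0.5371, 0.4077, 0.0219]
tool_rot: [3.14, 0.0, 3.101]
wrist_force: [-0.0, 0.0, -2.9]
finger_gap: 0.0412
```

```bash
python3 -c "
from h import *
st()"
```

```text
t 3.20 p [537.1 407.7  21.9] rpy [1.7992e+02 2.0000e-02 1.7766e+02] F [-0.   0.  -2.9] gap 41.2 j6 -0.98
```

Request:
apply_moves --pt "0 0 -0.02 0 0 0 0.8" --pt "0 0 -0.05 0 0 0 0.8" --pt "0 0 -0.055 0 0 0 0.8" --pt "0 0 -0.055 0 0 0 0.8" --pt "0 0.03 -0.045 0 0 0 0.8"

```text
clock: 3.82
tcp_pos: [0.5374, 0.4356, 0.2554]
tool_rot: [-3.14, -0.004, 3.099]
wrist_force: [0.2, 0.7, -2.4]
finger_gap: 0.0413
```

```bash
python3 -c "
from h import *
st();plan((.527,-.257,.26),184,14,.8)"
```

```text
t 3.83 p [537.4 435.6 255.4] rpy [-179.91   -0.21  177.55] F [ 0.2  0.7 -2.4] gap 41.3 j6 -0.94
n 14 left [ -10.4 -692.6    4.6] [-0.07 -0.22 -6.45]
[np.float64(-0.0014), np.float64(-0.0495), np.float64(-0.0003), np.float64(-0.01), np.float64(-0.02), np.float64(-0.46), 0.8]
[np.float64(-0.001), np.float64(-0.0495), np.float64(-0.0003), np.float64(-0.01), np.float64(-0.02), np.float64(-0.46), 0.8]
[np.float64(-0.0006), np.float64(-0.0495), np.float64(-0.0003), np.float64(-0.01), np.float64(-0.02), np.float64(-0.46), 0.8]
[np.float64(-0.0002), np.float64(-0.0495), np.float64(-0.0003), np.float64(-0.01), np.float64(-0.02), np.float64(-0.46), 0.8]
[np.float64(0.0002), np.float64(-0.0495), np.float64(-0.0003), np.float64(-0.01), np.float64(-0.02), np.float64(-0.46), 0.8]
[np.float64(0.0006), np.float64(-0.0495), np.float64(-0.0003), np.float64(-0.01), np.float64(-0.02), np.float64(-0.46), 0.8]
[np.float64(0.001), np.float64(-0.0495), np.float64(-0.0003), np.float64(-0.01), np.float64(-0.02), np.float64(-0.46), 0.8]
[np.float64(0.0014), np.float64(-0.0495), np.float64(-0.0003), np.float64(-0.01), np.float64(-0.02), np.float64(-0.46), 0.8]
[np.float64(0.0018), np.float64(-0.0494), np.float64(-0.0003), np.float64(-0.01), np.float64(-0.02), np.float64(-0.46), 0.8]
[np.float64(0.0022), np.float64(-0.0494), np.float64(-0.0003), np.float64(-0.01), np.float64(-0.02), np.float64(-0.46), 0.8]
[np.float64(0.0026), np.float64(-0.0494), np.float64(-0.0003), np.float64(-0.01), np.float64(-0.02), np.float64(-0.46), 0.8]
[np.float64(0.003), np.float64(-0.0494), np.float64(-0.0003), np.float64(-0.01), np.float64(-0.02), np.float64(-0.46), 0.8]
[np.float64(0.0034), np.float64(-0.0494), np.float64(-0.0003), np.float64(-0.01), np.float64(-0.02), np.float64(-0.46), 0.8]
[np.float64(0.0038), np.float64(-0.0493), np.float64(-0.0003), np.float64(-0.01), np.float64(-0.02), np.float64(-0.46), 0.8]
```

Request:
apply_moves --pt "-0.001 -0.03 0 0 0 -0.5 0.8" --pt "-0.001 -0.05 0 0 0 -0.5 0.8" --pt "0 -0.055 0 0 0 -0.5 0.8" --pt "0 -0.055 0 0 0 -0.5 0.8" --pt "0 -0.055 0 0 0 -0.5 0.8"

```text
clock: 4.45
tcp_pos: [0.5332, 0.1892, 0.266]
tool_rot: [3.136, 0.01, -3.132]
wrist_force: [1.1, -2.0, -1.9]
finger_gap: 0.0415
```

Request:
apply_moves --pt "0.001 -0.055 0 0 0 -0.5 0.8" --pt "0.001 -0.055 0 0 0 -0.5 0.8" --pt "0.002 -0.055 0 0 0 -0.5 0.8" --pt "0.002 -0.055 0 0 0 -0.5 0.8" --pt "0.002 -0.055 0 0 0 -0.5 0.8"

```text
clock: 5.08
tcp_pos: [0.5304, -0.0946, 0.2718]
tool_rot: [3.137, 0.018, -3.086]
wrist_force: [0.4, -0.4, -2.0]
finger_gap: 0.0409
```

Request:
apply_moves --pt "0.003 -0.055 0 0 0 -0.5 0.8" --pt "0.003 -0.045 0 0 0 -0.5 0.8" --pt "0.003 -0.025 0 0 0 -0.5 0.8" --pt "0 0 0 0 0 0 0.8"

```text
clock: 5.58
tcp_pos: [0.5272, -0.2274, 0.2764]
tool_rot: [3.141, 0.022, -3.064]
wrist_force: [-0.6, 0.2, -2.6]
finger_gap: 0.0414
```

```bash
python3 -c "
from h import *
st();plan((.527,-.257,.26),184,1,.8)"
```

```text
t 5.58 p [ 527.2 -227.4  276.4] rpy [ 179.96    1.28 -175.54] F [-0.6  0.2 -2.6] gap 41.4 j6 -2.18
n 1 left [ -0.2 -29.6 -16.4] [0.05 1.28 0.46]
[np.float64(0.0028), np.float64(-0.0295), np.float64(0.0163), np.float64(0.05), np.float64(1.28), np.float64(0.46), 0.8]
```

Request:
apply_moves --pt "0.003 -0.03 0.016 0 1.3 0.5 0.8" --pt "0 0 0 0 0 0 0.8" --pt "0 0 0 0 0 0 0.8"

```text
clock: 5.95
tcp_pos: [0.5267, -0.2557, 0.263]
tool_rot: [3.142, 0.001, -3.072]
wrist_force: [0.6, 0.2, -1.9]
finger_gap: 0.0412
```

```bash
python3 -c "
from h import *
st();snap('wrist','w3',None,1.25);plan((.527,-.257,.26),184,1,.8)"
```

```text
t 5.95 p [ 526.7 -255.7  263. ] rpy [ 1.8000e+02  9.0000e-02 -1.7602e+02] F [ 0.6  0.2 -1.9] gap 41.2 j6 -2.21
n 1 left [ 0.3 -1.3 -2.9] [-0.    0.08 -0.01]
[np.float64(-0.0002), np.float64(-0.0013), np.float64(0.0029), np.float64(-0.0), np.float64(0.08), np.float64(-0.01), 0.8]
```

View pics/w3.png

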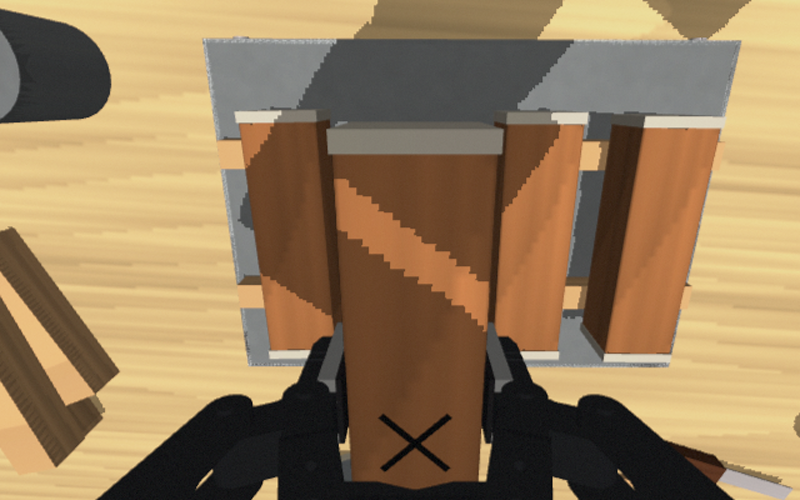

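The picture shows the held blank in the middle, cross (415,443), between d3 (outer edge (236,112)→(269,358)) and d2 (outer edge (588,113)→(559,358)); board corners (203,38),(741,40),(668,366),(249,366).

```bash
python3 -c "
from h import *
f=load('w3')
q=lambda u,v,z: ray(f,((u+.5)/1.25-.5,(v+.5)/1.25-.5),z)[:2]
def rect(P):
    P=np.array(P);a=(P[2]+P[3]-P[0]-P[1])/2;b=(P[1]+P[2]-P[0]-P[3])/2
    print(P.round(4).tolist(),P.mean(0).round(4),np.linalg.norm(a).round(4),np.linalg.norm(b).round(4),np.degrees(np.arctan2(a[1],a[0])).round(2),np.degrees(np.arctan2(-b[0],b[1])).round(2))
rect([q(203,38,.09),q(741,40,.09),q(668,366,.09),q(249,366,.09)])
rect([q(236,112,.15),q(588,113,.15),q(559,358,.15),q(269,358,.15)])
rect([q(643,117,.15),q(726,119,.15),q(669,362,.15),q(604,360,.15)])
# held blank: predicted top corners
s=env.sense();p=s['tcp_pos'];r=R.from_euler('xyz',s['tool_rot'])
z=p[2]-.0219+.042
print('held near end',q(328,129,z),q(503,129,z),'cross',q(415,443,z),'z',z)
"
```

```text
[[0.4161, -0.3968], [0.3933, -0.0582], [0.632, -0.0422], [0.6557, -0.3806]] [ 0.5243 -0.2194] 0.2397 0.3393 3.86 3.94
[[0.4564, -0.3557], [0.4437, -0.1686], [0.594, -0.1572], [0.6071, -0.3439]] [ 0.5253 -0.2564] 0.151 0.1874 4.41 3.95
[[0.4436, -0.1388], [0.4415, -0.0942], [0.592, -0.0855], [0.5935, -0.1278]] [ 0.5176 -0.1116] 0.1505 0.0435 3.75 2.37
held near end [ 0.45220229 -0.28217382] [ 0.44916206 -0.23917123] cross [ 0.54677821 -0.25398066] z 0.2829868795018252
```

Request:
apply_moves --pt "0.0005 0 0.03 0 0 0 0.8" --pt "0 0 0.04 0 0 0 0.8" --pt "0 0 0.025 0 0 0 0.8" --pt "0 0 0.005 0 0 0 0.8" --pt "0 0 0 0 0 0 0.8"

```text
clock: 6.62
tcp_pos: [0.5282, -0.2521, 0.165]
tool_rot: [-3.138, 0.007, -3.067]
wrist_force: [-0.2, 0.1, -1.1]
finger_gap: 0.0415
```

```bash
python3 -c "
from h import *
st();plan((.526,-.256,.132),184,1,.8)"
```

```text
t 6.62 p [ 528.2 -252.1  165. ] rpy [-179.81    0.41 -175.75] F [-0.2  0.1 -1.1] gap 41.5 j6 -2.21
n 1 left [ -2.2  -3.9 -33. ] [-0.19  0.41  0.25]
[np.float64(0.0027), np.float64(-0.0036), np.float64(0.033), np.float64(-0.19), np.float64(0.41), np.float64(0.25), 0.8]
```

Request:
apply_moves --pt "0.003 -0.004 0.005 -0.2 0.4 0.25 0.8" --pt "0 0 0.014 0 0 0 0.8" --pt "0 0 0.007 0 0 0 0.8" --pt "0 0 0 0 0 0 0.8"

```text
clock: 7.12
tcp_pos: [0.526, -0.2569, 0.1395]
tool_rot: [-3.14, 0.003, -3.072]
wrist_force: [0.3, -0.4, -2.3]
finger_gap: 0.0411
```

```bash
python3 -c "
from h import *
st();plan((.526,-.256,.130),184,1,.8)"
```

```text
t 7.12 p [ 526.  -256.9  139.5] rpy [-1.7991e+02  1.5000e-01 -1.7602e+02] F [ 0.3 -0.4 -2.3] gap 41.1 j6 -2.21
n 1 left [-0.   0.9 -9.5] [-0.09  0.15 -0.02]
[np.float64(-0.0), np.float64(0.0009), np.float64(0.0095), np.float64(-0.09), np.float64(0.15), np.float64(-0.02), 0.8]
```

Request:
apply_moves --pt "0 0.001 0.007 -0.1 0.15 0 0.8" --pt "0 0 0.001 0 0 0 0.8" --pt "0 0 0.0005 0 0 0 0.8" --pt "0 0 0 0 0 0 0.8"

```text
clock: 7.62
tcp_pos: [0.5261, -0.2559, 0.1306]
tool_rot: [3.142, 0.0, -3.072]
wrist_force: [0.8, 0.4, -2.7]
finger_gap: 0.0416
```

```bash
python3 -c "
from h import *
st();plan((.526,-.256,.130),184,1,.8)"
```

```text
t 7.62 p [ 526.1 -255.9  130.6] rpy [ 180.      0.   -176.02] F [ 0.8  0.4 -2.7] gap 41.6 j6 -2.21
n 1 left [-0.1 -0.1 -0.6] [ 0.    0.   -0.02]
[np.float64(0.0002), np.float64(-0.0001), np.float64(0.0006), np.float64(0.0), np.float64(0.0), np.float64(-0.02), 0.8]
```

Not touching yet; small steps down until contact.

Request:
apply_moves --pt "0 0 0.001 0 0 0 0.8" --pt "0 0 0 0 0 0 0.8"

```text
clock: 7.88
tcp_pos: [0.5263, -0.2559, 0.1298]
tool_rot: [-3.141, 0.0, -3.072]
wrist_force: [-0.0, 0.4, -2.0]
finger_gap: 0.0415
```

Request:
apply_moves --pt "0 0 0.0008 0 0 0 0.8" --pt "0 0 0 0 0 0 0.8"

```text
clock: 8.12
tcp_pos: [0.5264, -0.256, 0.1299]
tool_rot: [-3.141, 0.001, -3.072]
wrist_force: [-0.6, 0.6, -2.1]
finger_gap: 0.0413
```

Request:
apply_moves --pt "0 0 0.001 0 0 0 0.8" --pt "0 0 0.0005 0 0 0 0.8"

```text
clock: 8.38
tcp_pos: [0.5264, -0.256, 0.1297]
tool_rot: [-3.14, 0.002, -3.072]
wrist_force: [-2.3, 1.5, 3.2]
finger_gap: 0.041
```

Request:
apply_moves --pt "0 0 0.001 0 0 0 0.8" --pt "0 0 0.0 0 0 0 0.8"

```text
clock: 8.62
tcp_pos: [0.5264, -0.256, 0.1299]
tool_rot: [-3.14, 0.002, -3.072]
wrist_force: [-0.5, -0.9, -1.8]
finger_gap: 0.0413
```

Request:
apply_moves --pt "0 0 0 0 0 0 0.42" --pt "0 0 0 0 0 0 0.42" --pt "0 0 0 0 0 0 0.42"

```text
clock: 9.0
tcp_pos: [0.5266, -0.2562, 0.1297]
tool_rot: [-3.14, 0.003, -3.072]
wrist_force: [-0.1, -0.9, 0.2]
finger_gap: 0.0496
```

```bash
python3 -c "
from h import *
st();plan((.526,-.256,.16),184,1,.4)"
```

```text
t 9.00 p [ 526.6 -256.2  129.7] rpy [-1.7989e+02  1.6000e-01 -1.7602e+02] F [-0.1 -0.9  0.2] gap 49.6 j6 -2.21
n 1 left [-0.6  0.2 30.3] [-0.11  0.16 -0.02]
[np.float64(0.0005), np.float64(0.0002), np.float64(-0.0303), np.float64(-0.11), np.float64(0.16), np.float64(-0.02), 0.4]
```

Request:
apply_moves --pt "0 0 -0.01 -0.1 0.15 0 0.42" --pt "0 0 -0.03 0 0 0 0.42" --pt "0 0 -0.05 0 0 0 0.42" --pt "0 0 -0.05 0 0 0 0.2" --pt "0 0 -0.02 0 0 0 0"

```text
clock: 9.62
tcp_pos: [0.5263, -0.256, 0.2957]
tool_rot: [3.14, -0.002, -3.072]
wrist_force: [1.0, 0.3, -0.5]
finger_gap: 0.0824
```

Request:
apply_moves --pt "0 0 0 0 0 0 0" --pt "0 0 0 0 0 0 0"

```text
clock: 9.88
tcp_pos: [0.5263, -0.2559, 0.297]
tool_rot: [-3.141, 0.0, -3.072]
wrist_force: [-0.4, -0.5, 0.0]
finger_gap: 0.0855
```

```bash
python3 -c "
from h import *
st();snap('wrist','w4',(100,0,600,400),1.5)"
```

```text
t 9.88 p [ 526.3 -255.9  297. ] rpy [-179.99    0.   -176.02] F [-0.4 -0.5  0. ] gap 85.5 j6 -2.21
```

View pics/w4.png

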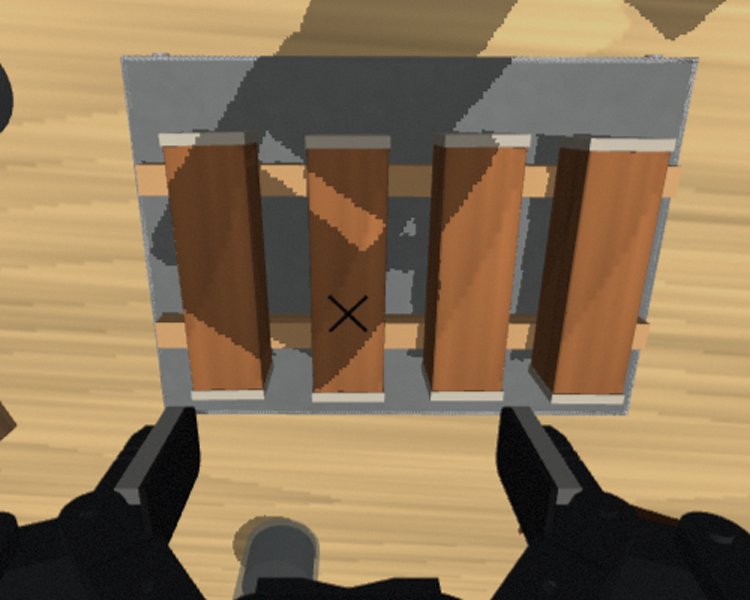

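Blank lies in the row: top corners (305,136),(390,136),(384,400),(312,400), cross (348,314); d3 (159,134),(244,133),(267,398),(192,398); d2 (442,135),(530,135),(503,399),(430,399).

```bash
python3 -c "
from h import *
f=load('w4')
q=lambda u,v,z=.15: ray(f,((u+.5)/1.5-.5+100,(v+.5)/1.5-.5),z)[:2]
def rect(n,P):
    P=np.array([q(*x) for x in P]);a=(P[2]+P[3]-P[0]-P[1])/2;b=(P[1]+P[2]-P[0]-P[3])/2
    print(n,P.mean(0).round(4),np.linalg.norm(a).round(4),np.linalg.norm(b).round(4),np.degrees(np.arctan2(a[1],a[0])).round(2))
rect('d3',[(159,134),(244,133),(267,398),(192,398)])
rect('bl',[(305,136),(390,136),(384,400),(312,400)])
rect('d2',[(442,135),(530,135),(503,399),(430,399)])
rect('d1',[(590,138),(674,140),(630,402),(552,402)])
print('cross',q(348,314))
plan((.505,.177,.29),196,8)
"
```

```text
d3 [ 0.5296 -0.3279] 0.1508 0.044 5.23
bl [ 0.5258 -0.2556] 0.151 0.0431 4.15
d2 [ 0.5203 -0.1852] 0.1508 0.0442 4.5
d1 [ 0.517  -0.1106] 0.151 0.0449 4.76
cross [ 0.54628244 -0.25398614]
n 8 left [-21.3 432.9  -6.9] [ 0.000e+00 -1.000e-02 -1.202e+01]
[np.float64(-0.0011), np.float64(0.0542), np.float64(0.0009), np.float64(0.0), np.float64(-0.0), np.float64(-1.5), 0.0]
[np.float64(-0.0025), np.float64(0.0541), np.float64(0.0009), np.float64(0.0), np.float64(-0.0), np.float64(-1.5), 0.0]
[np.float64(-0.0039), np.float64(0.054), np.float64(0.0009), np.float64(0.0), np.float64(-0.0), np.float64(-1.5), 0.0]
[np.float64(-0.0054), np.float64(0.0539), np.float64(0.0009), np.float64(0.0), np.float64(-0.0), np.float64(-1.5), 0.0]
[np.float64(-0.0068), np.float64(0.0538), np.float64(0.0009), np.float64(0.0), np.float64(-0.0), np.float64(-1.5), 0.0]
[np.float64(-0.0082), np.float64(0.0536), np.float64(0.0009), np.float64(0.0), np.float64(-0.0), np.float64(-1.5), 0.0]
[np.float64(-0.0096), np.float64(0.0533), np.float64(0.0009), np.float64(0.0), np.float64(-0.0), np.float64(-1.5), 0.0]
[np.float64(-0.011), np.float64(0.0531), np.float64(0.0009), np.float64(0.0), np.float64(-0.0), np.float64(-1.5), 0.0]
```

Request:
apply_moves --pt "-0.001 0.035 0 0 0 -1.5 0" --pt "-0.003 0.054 0 0 0 -1.5 0" --pt "-0.004 0.054 0 0 0 -1.5 0" --pt "-0.005 0.054 0 0 0 -1.5 0" --pt "-0.007 0.054 0 0 0 -1.5 0"

```text
clock: 10.55
tcp_pos: [0.513, -0.0003, 0.2908]
tool_rot: [3.137, -0.009, -2.944]
wrist_force: [1.1, 0.2, 0.8]
finger_gap: 0.0857
```

Request:
apply_moves --pt "-0.008 0.054 0 0 0 -1.5 0" --pt "-0.01 0.045 0 0 0 -1.5 0" --pt "-0.011 0.025 0 0 0 -1.5 0" --pt "0 0 0 0 0 0 0"

```text
clock: 11.05
tcp_pos: [0.5121, 0.1344, 0.2868]
tool_rot: [3.134, -0.016, -2.858]
wrist_force: [-0.2, -0.9, 0.1]
finger_gap: 0.0855
```

```bash
python3 -c "
from h import *
st();plan((.505,.177,.29),196,1)
"
```

```text
t 11.05 p [512.1 134.4 286.8] rpy [ 179.57   -0.91 -163.74] F [-0.2 -0.9  0.1] gap 85.5 j6 -1.73
n 1 left [-7.1 42.6  3.2] [ 0.43 -0.91  0.25]
[np.float64(-0.0051), np.float64(0.0429), np.float64(-0.0029), np.float64(0.43), np.float64(-0.91), np.float64(0.25), 0.0]
```

Request:
apply_moves --pt "-0.005 0.043 -0.003 0.4 -0.9 0.25 0" --pt "0 0 0 0 0 0 0" --pt "0 0 0 0 0 0 0"

```text
clock: 11.42
tcp_pos: [0.5045, 0.1757, 0.2877]
tool_rot: [-3.142, -0.004, -2.865]
wrist_force: [0.8, -0.5, 0.1]
finger_gap: 0.0854
```

```bash
python3 -c "
from h import *
st();snap('wrist','w5',(170,60,470,300),2.5)"
```

```text
t 11.43 p [504.5 175.7 287.7] rpy [-180.     -0.24 -164.14] F [ 0.8 -0.5  0.1] gap 85.4 j6 -1.64
```

View pics/w5.png

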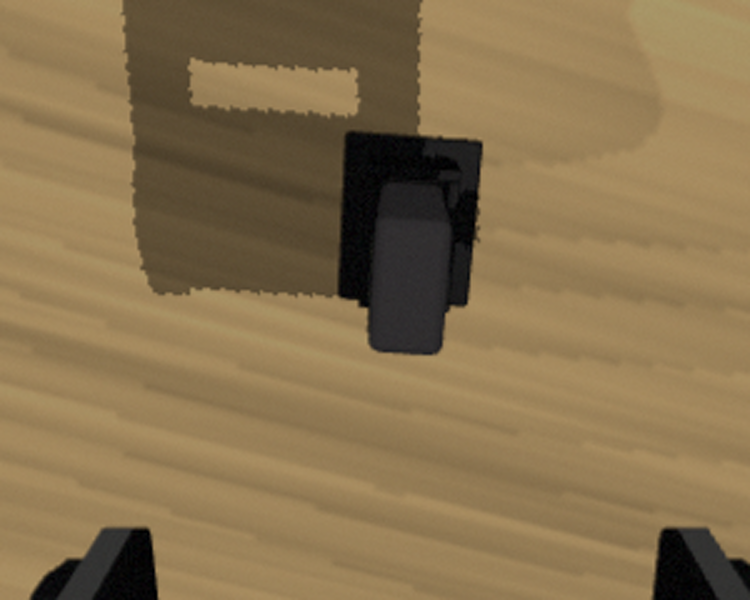

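Meter top face corners in the crop: (377,217),(450,219),(442,354),(369,350); cradle base corners (345,132),(482,142),(467,305),(339,297).

```bash
python3 -c "
from h import *
f=load('w5')
q=lambda u,v,z=.134: ray(f,((u+.5)/2.5-.5+170,(v+.5)/2.5-.5+60),z)[:2]
def rect(n,L,z):
    P=np.array([q(*x,z) for x in L]);a=(P[2]+P[3]-P[0]-P[1])/2;b=(P[1]+P[2]-P[0]-P[3])/2
    print(n,P.mean(0).round(4),np.linalg.norm(a).round(4),np.linalg.norm(b).round(4),np.degrees(np.arctan2(a[1],a[0])).round(2),np.degrees(np.arctan2(-b[0],b[1])).round(2))
rect('meter',[(377,217),(450,219),(442,354),(369,350)],.134)
for z in (0.,.006,.012): rect('base',[(345,132),(482,142),(467,305),(339,297)],z)
"
```

```text
meter [0.4953 0.1747] 0.0464 0.0246 12.71 13.45
base [0.4969 0.1754] 0.0794 0.0639 12.34 12.04
base [0.4959 0.1751] 0.0783 0.063 12.34 12.04
base [0.4949 0.1748] 0.0771 0.0621 12.34 12.04
```

```bash
python3 -c "
from h import *
plan((.496,.1755,.16),192.4,3)"
```

```text
n 3 left [-8.500e+00 -1.000e-01 -1.278e+02] [-0.01 -0.24  3.44]
[np.float64(0.0026), np.float64(0.0007), np.float64(0.0426), np.float64(-0.0), np.float64(-0.08), np.float64(1.15), 0.0]
[np.float64(0.0026), np.float64(0.0007), np.float64(0.0426), np.float64(-0.0), np.float64(-0.08), np.float64(1.15), 0.0]
[np.float64(0.0027), np.float64(0.0006), np.float64(0.0426), np.float64(-0.0), np.float64(-0.08), np.float64(1.15), 0.0]
```

Request:
apply_moves --pt "0.003 0.001 0.03 0 0 1.2 0" --pt "0.003 0.001 0.045 0 0 1.2 0" --pt "0.003 0.001 0.035 0 -0.2 1.1 0" --pt "0 0 0.015 0 0 0 0" --pt "0 0 0 0 0 0 0"

```text
clock: 12.1
tcp_pos: [0.4958, 0.1705, 0.1591]
tool_rot: [-3.141, -0.001, -2.935]
wrist_force: [1.0, 0.6, 0.6]
finger_gap: 0.0856
```

```bash
python3 -c "
from h import *
st();plan((.496,.1755,.097),192.4,3)"
```

```text
t 12.10 p [495.8 170.5 159.1] rpy [-1.7996e+02 -3.0000e-02 -1.6819e+02] F [1.  0.6 0.6] gap 85.6 j6 -1.57
n 3 left [  0.2   5.  -62.1] [-0.04 -0.03 -0.59]
[np.float64(-0.0004), np.float64(0.0016), np.float64(0.0207), np.float64(-0.01), np.float64(-0.01), np.float64(-0.2), 0.0]
[np.float64(-0.0004), np.float64(0.0016), np.float64(0.0207), np.float64(-0.01), np.float64(-0.01), np.float64(-0.2), 0.0]
[np.float64(-0.0004), np.float64(0.0016), np.float64(0.0207), np.float64(-0.01), np.float64(-0.01), np.float64(-0.2), 0.0]
```

Request:
apply_moves --pt "-0.001 0.005 0.01 0 0 -0.6 0" --pt "0 0 0.025 0 0 0 0" --pt "0 0 0.02 0 0 0 0" --pt "0 0 0.003 0 0 0 0" --pt "0 0 0 0 0 0 0"

```text
clock: 12.72
tcp_pos: [0.4979, 0.1755, 0.1017]
tool_rot: [-3.141, 0.005, -2.925]
wrist_force: [1.3, 0.3, 0.1]
finger_gap: 0.0855
```

```bash
python3 -c "
from h import *
st();plan((.496,.1755,.097),192.4,1)"
```

```text
t 12.72 p [497.9 175.5 101.7] rpy [-179.96    0.28 -167.58] F [1.3 0.3 0.1] gap 85.5 j6 -1.57
n 1 left [-1.9  0.  -4.7] [-0.04  0.28  0.02]
[np.float64(0.0019), np.float64(0.0004), np.float64(0.0047), np.float64(-0.04), np.float64(0.28), np.float64(0.02), 0.0]
```

Request:
apply_moves --pt "0.002 0.0005 0.004 0 0.3 0 0" --pt "0 0 0 0 0 0 0.3" --pt "0 0 0 0 0 0 0.55" --pt "0 0 0 0 0 0 0.55" --grip_force 25

```text
clock: 13.22
tcp_pos: [0.4964, 0.1758, 0.0993]
tool_rot: [-3.141, 0.002, -2.925]
wrist_force: [-0.1, -0.1, -0.1]
finger_gap: 0.0387
```

```bash
python3 -c "
from h import *
st();plan((.496,.1755,.097),192.4,1)"
```

```text
t 13.22 p [496.4 175.8  99.3] rpy [-1.7996e+02  1.4000e-01 -1.6756e+02] F [-0.1 -0.1 -0.1] gap 38.7 j6 -1.57
n 1 left [-0.4 -0.3 -2.3] [-0.04  0.14  0.04]
[np.float64(0.0005), np.float64(-0.0002), np.float64(0.0023), np.float64(-0.04), np.float64(0.14), np.float64(0.04), 0.0]
```

Request:
apply_moves --pt "0.0003 0 0.002 0 0.1 0 0.62" --pt "0 0 0 0 0 0 0.8" --pt "0 0 0 0 0 0 0.8" --pt "0 0 0 0 0 0 0.8"

```text
clock: 13.72
tcp_pos: [0.4961, 0.1757, 0.0972]
tool_rot: [-3.141, 0.001, -2.925]
wrist_force: [-0.0, -0.2, -0.2]
finger_gap: 0.0261
```

```bash
python3 -c "
from h import *
st()"
```

```text
t 13.72 p [496.1 175.7  97.2] rpy [-1.7996e+02  3.0000e-02 -1.6756e+02] F [-0.  -0.2 -0.2] gap 26.1 j6 -1.57
```

Request:
apply_moves --pt "0 0 0 0 0 0 0.9" --pt "0 0 0 0 0 0 0.9" --pt "0 0 -0.01 0 0 0 0.9" --pt "0 0 -0.025 0 0 0 0.9" --pt "0 0 -0.03 0 0 0 0.9" --grip_force 70

```text
clock: 14.35
tcp_pos: [0.4951, 0.1755, 0.1629]
tool_rot: [-3.141, -0.004, -2.925]
wrist_force: [0.6, -0.3, -2.4]
finger_gap: 0.0251
```

Request:
apply_moves --pt "0 0 -0.045 0 0 0 0.9" --pt "0 0 -0.055 0 0 0 0.9" --pt "0 0 -0.05 0 0 0 0.9" --pt "0 0 -0.02 0 0 0 0.9" --pt "0 0 0 0 0 0 0.9"

```text
clock: 14.98
tcp_pos: [0.4945, 0.1755, 0.343]
tool_rot: [-3.141, -0.0, -2.925]
wrist_force: [0.3, 0.9, -2.5]
finger_gap: 0.0252
```

```bash
python3 -c "
from h import *
st();plan((.547,-.254,.31),184,9,.9)"
```

```text
t 14.97 p [494.5 175.5 343. ] rpy [-179.96   -0.   -167.56] F [ 0.3  0.9 -2.5] gap 25.2 j6 -1.57
n 9 left [  52.5 -429.5  -33. ] [-0.04  0.    8.44]
[np.float64(0.0046), np.float64(-0.0479), np.float64(0.0037), np.float64(-0.0), np.float64(0.0), np.float64(0.94), 0.9]
[np.float64(0.0038), np.float64(-0.0479), np.float64(0.0037), np.float64(-0.0), np.float64(0.0), np.float64(0.94), 0.9]
[np.float64(0.003), np.float64(-0.048), np.float64(0.0037), np.float64(-0.0), np.float64(0.0), np.float64(0.94), 0.9]
[np.float64(0.0022), np.float64(-0.048), np.float64(0.0037), np.float64(-0.0), np.float64(0.0), np.float64(0.94), 0.9]
[np.float64(0.0014), np.float64(-0.0481), np.float64(0.0037), np.float64(-0.0), np.float64(0.0), np.float64(0.94), 0.9]
[np.float64(0.0007), np.float64(-0.0481), np.float64(0.0037), np.float64(-0.0), np.float64(0.0), np.float64(0.94), 0.9]
[np.float64(-0.0001), np.float64(-0.0481), np.float64(0.0037), np.float64(-0.0), np.float64(0.0), np.float64(0.94), 0.9]
[np.float64(-0.0009), np.float64(-0.0481), np.float64(0.0037), np.float64(-0.0), np.float64(0.0), np.float64(0.94), 0.9]
[np.float64(-0.0017), np.float64(-0.048), np.float64(0.0037), np.float64(-0.0), np.float64(0.0), np.float64(0.94), 0.9]
```

Request:
apply_moves --pt "0.005 -0.03 0 0 0 0.9 0.9" --pt "0.004 -0.048 0.004 0 0 0.9 0.9" --pt "0.003 -0.05 0.004 0 0 0.9 0.9" --pt "0.002 -0.05 0.004 0 0 0.9 0.9" --pt "0.001 -0.05 0.004 0 0 0.9 0.9"

```text
clock: 15.6
tcp_pos: [0.5193, -0.0551, 0.3215]
tool_rot: [3.14, -0.007, -3.0]
wrist_force: [1.4, -0.4, -1.1]
finger_gap: 0.0253
```

Request:
apply_moves --pt "0 -0.05 0.004 0 0 0.9 0.9" --pt "0 -0.05 0.004 0 0 0.9 0.9" --pt "-0.001 -0.045 0.004 0 0 0.9 0.9" --pt "-0.001 -0.025 0.004 0 0 0.9 0.9" --pt "0 0 0 0 0 0 0.9"

```text
clock: 16.23
tcp_pos: [0.5392, -0.2316, 0.2967]
tool_rot: [3.135, -0.017, -3.069]
wrist_force: [0.1, -0.3, -1.1]
finger_gap: 0.0251
```

```bash
python3 -c "
from h import *
st();plan((.547,-.254,.31),184,1,.9)"
```

```text
t 16.23 p [ 539.2 -231.6  296.7] rpy [ 179.62   -0.99 -175.83] F [ 0.1 -0.3 -1.1] gap 25.1 j6 -2.16
n 1 left [  7.8 -22.4  13.3] [ 0.38 -0.99  0.17]
[np.float64(-0.0059), np.float64(-0.0228), np.float64(-0.0135), np.float64(0.38), np.float64(-0.99), np.float64(0.17), 0.9]
```

Request:
apply_moves --pt "-0.005 -0.0225 0.01 0.4 -1 0.2 0.9" --pt "0 0 0.015 0 0 0 0.9" --pt "0 0 0 0 0 0 0.9" --pt "0 0 0 0 0 0 0.9"

```text
clock: 16.73
tcp_pos: [0.5456, -0.2526, 0.2684]
tool_rot: [3.14, -0.001, -3.07]
wrist_force: [-0.1, -0.2, -1.4]
finger_gap: 0.0251
```

```bash
python3 -c "
from h import *
st();plan((.5462,-.2542,.25),184,1,.9)
snap('wrist','w6',(100,100,500,400),2)
f=snap('side','d6')
print(proj(f,[(.5462,-.2542,.15)]))
"
```

```text
t 16.73 p [ 545.6 -252.6  268.4] rpy [ 1.7993e+02 -6.0000e-02 -1.7591e+02] F [-0.1 -0.2 -1.4] gap 25.1 j6 -2.19
n 1 left [  0.6  -1.6 -18.4] [ 0.07 -0.06  0.09]
[np.float64(-0.0005), np.float64(-0.0016), np.float64(0.0184), np.float64(0.07), np.float64(-0.06), np.float64(0.09), 0.9]
[[317.69220576 279.69248195]]
```

View pics/w6.png

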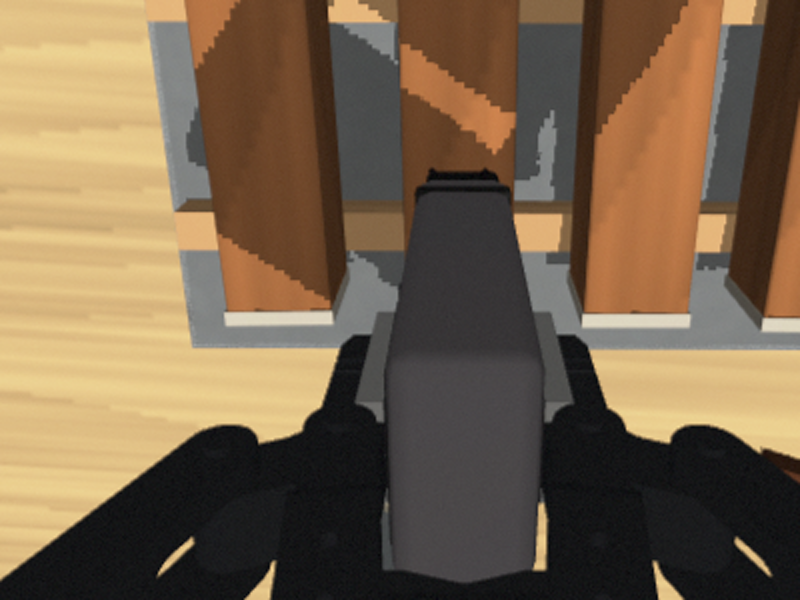

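Meter hangs upright over the blank (nose centred at x≈463, blank ≈460), but hides the pins and cross. I go lower and check with the side camera.

Request:
apply_moves --pt "-0.0005 -0.0015 0.012 0 0 0.1 0.9" --pt "0 0 0.01 0 0 0 0.9" --pt "0 0 0 0 0 0 0.9" --pt "0 0 0 0 0 0 0.9"

```text
clock: 17.32
tcp_pos: [0.5463, -0.2538, 0.2453]
tool_rot: [3.141, -0.0, -3.071]
wrist_force: [0.0, 0.5, -1.2]
finger_gap: 0.0254
```

```bash
python3 -c "
from h import *
st();plan((.5462,-.2542,.237),184,1,.9)
f=snap('side','d7',(260,190,390,300),5)
s=env.sense();p=s['tcp_pos'];r=R.from_euler('xyz',s['tool_rot'])
A=[p+r.apply([dx,0,.0872]) for dx in(-.012,.012)]
g=lambda P:((proj(f,P)-[260,190]+.5)*5-.5).round(1)
print('cross',g([(.5462,-.2542,.15)]),'pins',g(A),[a.round(4) for a in A])
"
```

```text
t 17.32 p [ 546.3 -253.8  245.3] rpy [ 1.7996e+02 -2.0000e-02 -1.7598e+02] F [ 0.   0.5 -1.2] gap 25.4 j6 -2.19
n 1 left [-0.1 -0.4 -8.3] [ 0.04 -0.02  0.02]
[np.float64(0.0001), np.float64(-0.0004), np.float64(0.0083), np.float64(0.04), np.float64(-0.02), np.float64(0.02), 0.9]
cross [[290.5 450.5]] pins [[320.1 428.2]
 [260.7 444.7]] [array([ 0.5582, -0.2529,  0.1581]), array([ 0.5342, -0.2545,  0.1581])]
```

View pics/d7.png

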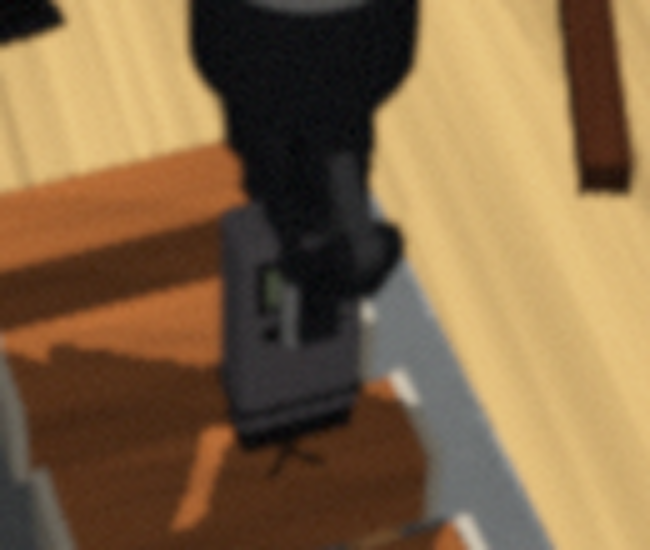

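Side view: visible cross arms put its centre at ≈(293,450), predicted (290.5,450.5); nose front centred at ≈297, expected ≈298. Alignment is good; press down in small steps.

Request:
apply_moves --pt "0 -0.0004 0.005 0 0 0 0.9" --pt "0 0 0 0 0 0 0.9" --pt "0 0 0.001 0 0 0 0.9" --pt "0 0 0 0 0 0 0.9"

```text
clock: 17.88
tcp_pos: [0.5464, -0.2543, 0.2394]
tool_rot: [3.141, 0.0, -3.072]
wrist_force: [0.8, -0.2, -1.8]
finger_gap: 0.0252
```

Request:
apply_moves --pt "0 0 0.001 0 0 0 0.9" --pt "0 0 0 0 0 0 0.9"

```text
clock: 18.12
tcp_pos: [0.5464, -0.2543, 0.2384]
tool_rot: [3.141, 0.0, -3.072]
wrist_force: [-1.3, 1.3, -1.1]
finger_gap: 0.0251
```

Request:
apply_moves --pt "0 0 0.0007 0 0 0 0.9" --pt "0 0 0 0 0 0 0.9"

```text
clock: 18.38
tcp_pos: [0.5464, -0.2543, 0.2377]
tool_rot: [3.141, 0.0, -3.072]
wrist_force: [0.4, 0.2, -1.4]
finger_gap: 0.0254
```

Request:
apply_moves --pt "0 0 0.0005 0 0 0 0.9"

```text
clock: 18.5
tcp_pos: [0.5464, -0.2543, 0.2372]
tool_rot: [3.141, 0.001, -3.072]
wrist_force: [-1.0, 0.2, 0.7]
finger_gap: 0.0255
```

Request:
apply_moves --pt "0 0 0.0004 0 0 0 0.9"

```text
clock: 18.62
tcp_pos: [0.5465, -0.2543, 0.2371]
tool_rot: [-3.142, 0.001, -3.072]
wrist_force: [-0.8, 0.6, 2.1]
finger_gap: 0.0256
```

Request:
apply_moves --pt "0 0 0.0007 0 0 0 0.9"

```text
clock: 18.75
tcp_pos: [0.5466, -0.2544, 0.2369]
tool_rot: [-3.141, 0.001, -3.072]
wrist_force: [-1.8, 0.6, 6.5]
finger_gap: 0.0251
```

Request:
apply_moves --pt "0 0 0.0009 0 0 0 0.9"

```text
clock: 18.88
tcp_pos: [0.5467, -0.2544, 0.2368]
tool_rot: [-3.141, 0.002, -3.072]
wrist_force: [-2.7, 1.7, 8.2]
finger_gap: 0.0254
```

```bash
python3 -c "
from h import *
for i in range(5):
    f=grab_frame('side'); st()
snap('side','d8',(260,190,390,300),5)
"
```

```text
t 18.93 p [ 546.6 -254.4  236.8] rpy [-1.7995e+02  1.2000e-01 -1.7599e+02] F [-3.   1.5  7. ] gap 25.1 j6 -2.19
t 18.98 p [ 546.6 -254.4  236.8] rpy [-1.7995e+02  1.2000e-01 -1.7599e+02] F [-2.3  1.2  6.5] gap 25.1 j6 -2.19
t 19.02 p [ 546.6 -254.4  236.8] rpy [-1.7995e+02  1.2000e-01 -1.7599e+02] F [-2.   1.   7.7] gap 25.3 j6 -2.19
t 19.07 p [ 546.6 -254.4  236.8] rpy [-1.7995e+02  1.2000e-01 -1.7599e+02] F [-2.1  1.6  6.6] gap 25.2 j6 -2.19
t 19.12 p [ 546.6 -254.4  236.8] rpy [-1.7995e+02  1.2000e-01 -1.7598e+02] F [-2.4  1.3  7.2] gap 25.4 j6 -2.19
```

View pics/d8.png

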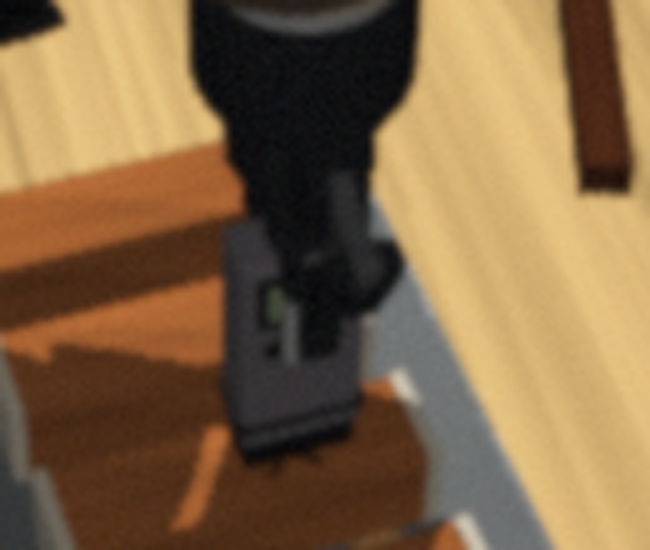

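The meter stands upright on the blank, cross tips just showing in front of the nose centre at (275,470)/(322,460). Steady contact ≈ 7.0 + 1.5 (meter weight) = 8.5 N; press slightly more.

Request:
apply_moves --pt "0 0 0.0011 0 0 0 0.9"

```text
clock: 19.3
tcp_pos: [0.5467, -0.2544, 0.2367]
tool_rot: [-3.14, 0.003, -3.071]
wrist_force: [-3.1, 2.7, 9.1]
finger_gap: 0.0254
```

```bash
python3 -c "
from h import *
F=[]
for i in range(6):
    grab_frame('side'); F.append(env.sense()['wrist_force'])
print(np.mean(F[1:],0)); st()
"
```

```text
[-2.6762311   1.45374208  9.10576426]
t 19.60 p [ 546.6 -254.4  236.8] rpy [-1.7992e+02  1.6000e-01 -1.7598e+02] F [-2.4  1.5  9.1] gap 25.3 j6 -2.19
```

Contact is about 10.6 N and steady.

```bash
python3 -c "
from h import *
print(env.hand_in()); st()"
```

```text
the job is handed in; nothing more can be done
None
the job is handed in; nothing more can be done
```

The blank is in the free place, and I handed the job in with the meter held pressed on its cross, about 19.6 s into the 62 s allowed.

- **Blank:** The wrist camera put its centre at (0.526, -0.256) m, about 1 mm from the target. It measured 72 and 71 mm centre to centre from its neighbours, and its measured yaw of 4.2° is close to the shelf's 3.9°. I let go of it before fetching the meter.
- **Meter position:** The TCP stood at (0.5466, -0.2544), against a measured cross at about (0.546, -0.254). Tilt was under 0.2°, and the pins were in line with the grain to within about 1°. The tips could not be seen directly because the nose hid them. Their position rests on the grasp geometry and the side view, where cross and nose fell within about 1 mm of prediction.
- **Push:** The wrist read a steady 9.1 N upward. With the meter's weight of about 1.5 N that makes about 10.6 N on the pins, with a sideways force of about 3 N.
- **Other items:** I touched neither the other blanks nor the glue bottle, as far as I could tell. I did not check the bottle with a final picture.

No check failed. The small disagreements between measurements were 1 to 2 mm, within the calibration.

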